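# Put the green chopping board away in its colour-coded rack slot

## Task

Take the green chopping board out of the grey drainer and stand it on edge, fully down, in the slot of the wire rack that has the green tag in front of it, roughly centred along the slot. Leave the red board where it is in the drainer.

Things in the scene. Friction and masses are not known exactly. Their poses are not given: they have to be found in the camera images.
- board_green: Green plastic chopping board, 160 mm long (x), 10 mm thick (y), 110 mm high (z up), 0.2 kg, hand hole near its +x end. Starts upright on its long edge in a slot of a grey drainer, whose ribs hold it up to 47 mm above the worktop, its x away from the robot within 12 degrees. Origin: middle of its lower edge, 10 mm above the worktop at the start. Grip across the thickness at mid top edge.
- board_red: Red plastic chopping board, same shape, size and frame as the green one, standing 80 mm from it in the other slot of the drainer (either order). It stays there. The drainer is a fixed grey plastic tray, 170 x 180 mm.
- tag_green: Green plastic tag, 22 x 30 mm, 12 mm high, fixed on the rack's front wire before one of its three slots (red and blue tags mark the others; the order varies). Origin: under its centre, at worktop height. x points along the slot, away from the robot, y across it, z up. The middle of the slot lies 100 mm from this origin along +x, at y = 0.
- rack: Fixed steel wire rack, 170 x 240 mm, 69 mm high, left or right of the drainer. Three slots along its x at y = -70, 0, 70 mm, open above and at the ends. A board rests on two cross wires, top 16 mm above the worktop; wire hoops at x = -45 and 45 mm leave a slot 14 mm wide up to z = 42, flaring to 36 mm at z = 66. Origin: under the middle slot's middle, worktop height; x away from the robot.
There are look-alikes about, which are no part of the job. There is more than one size of the tag_green; the one meant has the size given above.

How it is judged (in metres and radians):
At the end, for the whole second after the job is handed in: The green board stands in the slot behind the green tag: its lower edge down on the rack's cross wires (its origin 5 to 25 mm above the worktop), within 15 mm across and 30 mm along of the middle of the slot, within 11 degrees of upright and of the slot's direction (either way round), and at rest (y of board_green in the frame of tag_green between -0.015 and 0.015 m and x of board_green in the frame of tag_green between 0.07 and 0.13 m and z of board_green in the frame of rack between 0.005 and 0.025 m and angle between board_green's own z axis and vertical below 0.2 rad and angle between the x axis of board_green and the x axis of tag_green, either way round below 0.2 rad and linear speed of board_green below 0.02 m/s); the robot touches nothing.
It fails at once if the red board was disturbed (moved by more than 30 mm) (distance of board_red from where it was at the start of the episode above 0.03 m).
It also fails if it takes over 40 s, if anything falls off the work surface, if the arm or the gripper's body presses on something with over 40 N, if the wrist force passes 120 N, or if a joint passes its speed limit or range.

## Robot

A 6-joint arm with a two-finger parallel gripper is mounted at the origin on a cart in front of the work surface, level with it; the furniture and walls round the work are solid. World frame = base frame: x ahead of the robot, y to its left, z up, the work surface at z = 0. Lengths are in mm, angles in rad, forces in N, time in s.
With the tool pointing down it reaches from about 250 to 800 mm from the base axis. Payload 3.9 kg.
Tool frame: the origin (TCP) lies at the very end of the fingers, on their centre line; the grasp point (between the pads) lies 19 mm behind it (ctrl.grip_point_offset is the distance from the TCP to the grasp point, in mm); z points along the fingers, y is the direction in which the jaws open and shut (so a half turn about z gives the same grasp; the last joint's range is limited). The gripper opens to 85 mm and grips with 20 to 120 N. Pads are 22 mm wide; open, the fingers measure 114 mm over their backs; the gripper's body (76 mm by 85 mm) begins 54 mm behind the grasp point. The pads swing forward as they close: fully open they stand 13 mm farther back than shut.
Start: joints at [-1.142, 0.26, -0.138, 1.173, 0, 1.571], TCP at [218.279, -477.462, 231.304] pointing down, gripper open.
Joint ranges: [-2.78, 2.78], [-0.83, 1.72], [-1.28, 1.37], [-1.9, 2.12], [-1.57, 1.48], [-3.14, 3.14]. Speed limits (rad/s): [2.57, 2.57, 3.14, 3.14, 3.14, 3.14].

## Interface

Orientations are given as a unit quaternion [w, x, y, z].
In Python, from plant import ctrl, eyes gives the robot as it stands. The module is installed in compiled form; this text tells all that it offers.
- The arm moves only by the shell command python3 -m handwheel 'ROWS' [FORCE]. ROWS is JSON, a list of rows, each a list of 7 numbers: the shift along the world's x, y, z in m, then the turn, a rotation vector about the world's x, y, z in rad, then the finger opening in m, from 0 to 0.0854. A call has 1 to 10 rows; each row is the pose to reach, as a shift and turn from the pose commanded when the call began; what a row does not reach only later rows make up. A row lasts 1/8 s, in which the tool goes at most 62.5 mm and 10.7 degrees, less where a joint would pass 70% of its speed; a pose out of reach is approached as far as the arm can. A call with a gripper value outside its range is refused whole. The fingers move at their own pace and stop on an object; FORCE is the grip in N (left out, the last holds). Time passes only in rows, so rows that repeat a pose let the fingers close. It gives the time, the measured TCP pose, the force and the opening at its end, in the units of the state.
- ctrl.sense(): the state, without advancing time (a new reading comes with each control period).
- eyes.grab_frame(name): name is "scene" or "top" or "wrist"; returns (picture, depth): 480x640x3 uint8, red, green, blue; 480x640 float32, mm along the optical axis (not along the pixel's ray), 0 where there is no reading.
- eyes.get_calibration(name): a dict with "fov_y" (degrees; the focal length in pixels is half the picture's height over the tangent of half this angle, whatever the lens; pixels are square), "cx", "cy" (the principal point, pixels), "pose" (4x4, takes a point from camera to world coordinates); the wrist camera has in their place "T_tool_cam" (4x4, takes a point from camera to tool coordinates, whose origin is the TCP and whose axes are the flange's). Camera axes: x right, y down, z forward; pixel columns grow to the right and rows downward; lengths in mm; the calibration is good to about 2 mm. A picture is of the moment at which its call begins: read the wrist's pose just before it. get_calibration takes no time and is no camera call.
- ctrl.hand_in(): hands the job in, once; it reports no verdict.
The state is a dict: "clock": time; "joint_positions": joint angles; "joint_vel": joint speeds; "joint_torque": joint torques, N m; "tool_pos": TCP position; "orientation": TCP orientation; "ft_force": force on the tool from outside, world axes, zero at the start; "torque": the same for the moment, N m; "width": opening from 0.0 (shut) to 1.0 (fully open).
Only numpy, scipy, OpenCV 4.12 (cv2) and the standard library are available. Lean on these libraries where they do the work, as an engineer would, in place of code of your own. Each camera call takes 0.05 s, during which the arm holds its last target. There are 200 camera calls.

## Working session

There is one attempt and no reset: what is moved stays moved. The work goes in short steps, Python scripts to look and compute and a shell command to move; the robot and the scene stay as the last step left them, time stands still between calls to the robot, and variables do not carry over. Pictures are saved under pics/ and viewed, about 8 in all and at most 12, crops included, and the job is handed in when it is done.

```bash
mkdir -p pics; cat > h.py <<'E'
import numpy as np, cv2
from plant import ctrl, eyes
def grab(n):
    s=ctrl.sense(); c=eyes.get_calibration(n); p,d=eyes.grab_frame(n)
    f=240/np.tan(np.radians(c["fov_y"])/2)
    if n=="wrist":
        w,x,y,z=s["orientation"]
        from scipy.spatial.transform import Rotation as R
        T=np.eye(4);T[:3,:3]=R.from_quat([x,y,z,w]).as_matrix();T[:3,3]=s["tool_pos"]
        T=T@np.array(c["T_tool_cam"])
    else: T=np.array(c["pose"])
    return p,d,f,c,T
def cloud(d,f,c,T):
    v,u=np.mgrid[:480,:640]
    P=np.stack([(u-c["cx"])/f*d,(v-c["cy"])/f*d,d],-1)
    return P@T[:3,:3].T+T[:3,3]
E
python3 - <<'E'
from h import *
for n in("top","scene"):
    p,d,f,c,T=grab(n); cv2.imwrite(f"pics/{n}0.png",p[...,::-1]); np.savez(f"{n}0",p=p,d=d,W=cloud(d,f,c,T))
    print(n,f,c["cx"],c["cy"],T.round(3).tolist(),[k for k in c],(d>0).mean())
print(ctrl.sense())
E
```

```text
top 520.4299640888233 323.8629649151868 237.79858938893435 [[-0.012, -0.997, 0.081, 351.869], [-1.0, 0.011, -0.02, -52.757], [0.019, -0.081, -0.997, 1011.895], [0.0, 0.0, 0.0, 1.0]] ['fov_y', 'cx', 'cy', 'pose'] 0.9960677083333334
scene 602.5288781849232 318.7519577814725 239.31376992170289 [[-0.451, -0.645, 0.617, -260.77], [-0.893, 0.327, -0.311, 283.538], [-0.001, -0.691, -0.723, 847.747], [0.0, 0.0, 0.0, 1.0]] ['fov_y', 'cx', 'cy', 'pose'] 0.995380859375
{'clock': 0.1, 'joint_positions': array([-1.14198418e+00,  2.60601850e-01, -1.39264261e-01,  1.17270900e+00,
        1.24232417e-05,  1.57080702e+00]), 'joint_vel': array([ 0.00049836, -0.00194118,  0.00266422,  0.00188247, -0.00119531,
        0.00103086]), 'joint_torque': array([-6.16306716e-04, -4.06509233e+01,  2.54526579e+01,  1.01035365e-02,
       -6.04346542e-05,  9.37977802e-06]), 'tool_pos': array([ 218.03220654, -476.89284003,  230.54763138]), 'orientation': array([-8.70349069e-04,  9.77103687e-01,  2.12761826e-01, -1.83168850e-04]), 'ft_force': array([-0.07401803, -0.24782897, -0.00851282]), 'torque': array([0.00766963, 0.01899043, 0.01827248]), 'width': 0.9989715643414934}
```

View pics/top0.png

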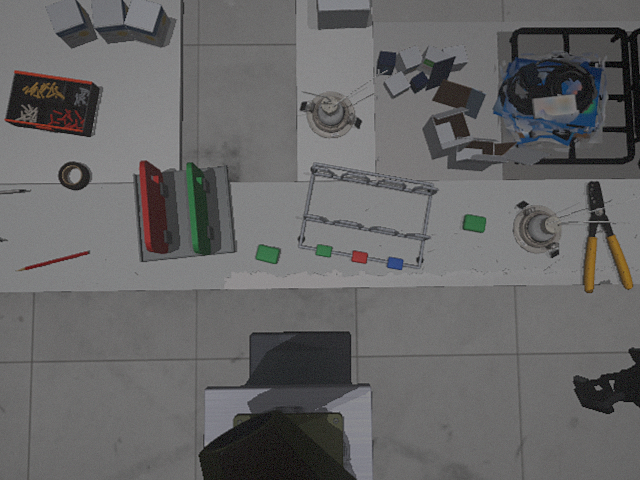

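View pics/scene0.png

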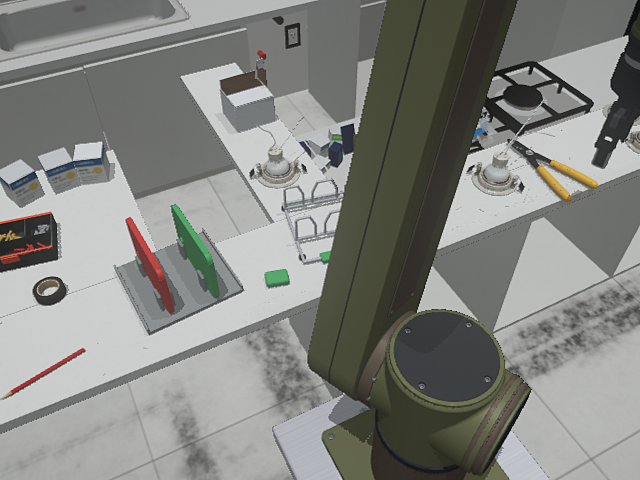

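The top view shows the red board at about (153,205) and the green one at (197,208), both in the drainer. The rack is centred near (368,215), with its on-rack green tag at (323,251) and loose green look-alikes at (267,253) and (474,223). The scene view agrees, though the arm hides part of the rack. Next I'll measure.

```bash
python3 - <<'E'
from h import *
z=np.load("top0.npz");p,W=z["p"],z["W"]
hsv=cv2.cvtColor(p,cv2.COLOR_RGB2HSV)
def comps(name,lo,hi,roi=(0,300,120,500)):
    m=cv2.inRange(hsv,lo,hi);k=np.zeros_like(m);k[roi[0]:roi[1],roi[2]:roi[3]]=255;m&=k
    n,l,s,c=cv2.connectedComponentsWithStats(m)
    for i in range(1,n):
        if s[i,4]<40: continue
        q=W[l==i]; t=q[q[:,2]>np.percentile(q[:,2],90)-6]
        r=cv2.minAreaRect(t[:,:2].astype(np.float32)); 
        print(name,c[i].round(1),s[i,4],"zmax",np.percentile(t[:,2],[5,50,95]).round(1),"rect",np.round(r[0],1),np.round(r[1],1),round(r[2],2))
        if s[i,4]>600:
            v=cv2.fitLine(t[:,:2].astype(np.float32),cv2.DIST_L2,0,.01,.01).ravel();print("  line",v.round(3),np.degrees(np.arctan2(v[1],v[0])).round(2))
comps("green",(45,80,40),(80,255,255));comps("red",(0,120,50),(8,255,255));comps("red",(172,120,50),(180,255,255));comps("blue",(105,100,50),(125,255,255),(240,280,300,450))
# rack steel points above worktop
sub=W[160:275,290:445].reshape(-1,3); t=sub[(sub[:,2]>50)&(sub[:,2]<85)]
print(len(t)); r=cv2.minAreaRect(t[:,:2].astype(np.float32));print(r)
E
```

```text
green [195.7 210.5] 931 zmax [116.6 119.8 122.5] rect [418.9  90.2] [298.8 102.2] 46.02
  line [9.68000e-01 2.50000e-01 4.79477e+02 1.54016e+02] 14.48
green [474.2 223.2] 320 zmax [12.8 15.4 18.6] rect [ 417.7 -217.3] [ 39.  352.3] 15.49
green [267.3 253.9] 320 zmax [12.6 15.4 18.3] rect [403.4  36.1] [39.8 28.7] 75.54
green [323.5 250.6] 154 zmax [ 9.4 11.9 14.7] rect [384.4 -66.7] [28.  69.4] 78.24
red [145.1 206.2] 469 zmax [117.  119.8 122.5] rect [410.3 129.4] [364.5 116.4] 54.51
red [359.4 256.9] 130 zmax [ 9.7 12.3 15.1] rect [ 383.3 -101.8] [ 27.7 113.2] 18.92
blue [394.9 263.1] 154 zmax [ 9.9 11.8 14.7] rect [ 374.7 -137.2] [ 25.6 173.1] 6.71
526
((494.8759460449219, -157.96607971191406), (237.54063415527344, 95.37763214111328), 79.35314178466797)
```

```bash
python3 - <<'E'
from h import *
z=np.load("top0.npz");p,W=z["p"],z["W"]
hsv=cv2.cvtColor(p,cv2.COLOR_RGB2HSV)
c=eyes.get_calibration("top");T=np.array(c["pose"]);f=240/np.tan(np.radians(c["fov_y"])/2)
def cast(uv,h):
    uv=np.atleast_2d(uv);D=np.c_[(uv[:,0]-c["cx"])/f,(uv[:,1]-c["cy"])/f,np.ones(len(uv))]@T[:3,:3].T
    return T[:3,3]+D*((h-T[2,3])/D[:,2])[:,None]
def comp(lo,hi,at):
    m=cv2.inRange(hsv,lo,hi);n,l,s,ce=cv2.connectedComponentsWithStats(m)
    i=1+np.argmin(np.linalg.norm(ce[1:]-at,axis=1)); return l==i
def rect(q): r=cv2.minAreaRect(q.astype(np.float32));return [np.round(a,1).tolist() for a in r]
G=(45,80,40),(80,255,255);B=(105,100,50),(125,255,255);R=(0,120,50),(8,255,255);R2=(172,120,50),(180,255,255)
tg=[]
for n,(lo,hi),at in(("tg",G,(323,251)),("tr",R,(359,257)),("tb",B,(395,263)),("loose1",G,(267,254)),("loose2",G,(474,223))):
    m=comp(lo,hi,at);v,u=np.nonzero(m);h=12 if n[0]=="t" else 15
    q=cast(np.c_[u,v],h)[:,:2];print(n,q.mean(0).round(1),rect(q));tg.append(q.mean(0))
d=tg[0]-tg[2];print("tag span",np.linalg.norm(d)," yaw of rack y",np.degrees(np.arctan2(d[1],d[0]))-90)
for n,(lo,hi),at in(("green",G,(196,210)),("red",R,(145,206)),("red2",R2,(153,206))):
    m=comp(lo,hi,at);v,u=np.nonzero(m&(W[...,2]>112)&(W[...,2]<128))
    q=cast(np.c_[u,v],120)[:,:2];l=cv2.fitLine(q.astype(np.float32),cv2.DIST_HUBER,0,.01,.01).ravel()
    print(n,len(q),q.mean(0).round(1),rect(q),np.degrees(np.arctan2(l[1],l[0])))
s=W[160:275,290:445];u0=s.reshape(-1,3)
for a,b in((10,30),(50,85)):
    t=u0[(u0[:,2]>a)&(u0[:,2]<b)];print(a,len(t),rect(t[:,:2]))
g=cv2.resize(p[150:280,125:445],None,fx=2.5,fy=2.5,interpolation=cv2.INTER_CUBIC);cv2.imwrite("pics/crop.png",g[...,::-1])
E
```

```text
tg [408.4 -71.8] [[408.4, -71.7], [28.1, 20.0], 79.8]
tr [ 395.6 -140.6] [[395.5, -140.5], [27.9, 19.5], 79.0]
tb [ 382.8 -208.8] [[382.9, -208.7], [28.5, 20.0], 79.2]
loose1 [403.3  36.1] [[403.4, 36.1], [40.9, 28.7], 75.3]
loose2 [ 458.1 -364.3] [[458.3, -364.3], [41.2, 29.9], 78.7]
tag span 139.4221807638182  yaw of rack y -10.605140706837773
green 556 [480.3 155.6] [[480.6, 155.6], [153.6, 11.2], 5.3] 5.3054447
red 448 [483.7 236.2] [[484.6, 236.4], [153.1, 11.1], 5.1] 5.350663Traceback (most recent call last):
  File "<stdin>", line 20, in <module>
cv2.error: OpenCV(4.12.0) /io/opencv/modules/imgproc/src/linefit.cpp:50: error: (-215:Assertion failed) count > 0 in function 'fitLine2D_wods'
```

The on-rack green tag measures 28x20 mm, matching the given size. Its slot middle is at about (506.7, -90.2) with rack yaw -10.6°. The green board's mid top edge is at (480.5, 155.6, 120), yaw 5.3°. The red board is 80.6 mm away, as expected. I'll start with a small turn to see which way joint 6 goes.

```bash
python3 -m handwheel '[[0,0.05,0.01,0,0,0.18,0.0854],[0.02,0.11,0.02,0,0,0.36,0.0854]]' 40; python3 -c "
from h import *
s=ctrl.sense();print(s['joint_positions'].round(3),s['orientation'].round(3))"
```

```text
clock: 0.35
tool_pos: [237.2, -367.9, 250.4]
orientation: [-0.001, 0.923, 0.386, -0.0]
ft_force: [1.0, 0.2, 0.1]
width: 1.001
[-0.998  0.103 -0.286  1.183  0.     1.352] [-0.001  0.923  0.386 -0.   ]
```

```bash
python3 -m handwheel '[[0.024,0.052,0,0,0,0.18,0.0854],[0.048,0.105,0,0,0,0.36,0.0854],[0.073,0.157,0,0,0,0.54,0.0854],[0.097,0.209,0,0,0,0.72,0.0854],[0.121,0.262,0,0,0,0.90,0.0854],[0.145,0.314,0,0,0,1.08,0.0854],[0.169,0.366,0,0,0,1.26,0.0854],[0.194,0.418,0,0,0,1.44,0.0854],[0.218,0.471,0,0,0,1.62,0.0854],[0.242,0.523,0,0,0,1.80,0.0854]]' && python3 -m handwheel '[[0,0,-0.01,0,0,0.18,0.0854],[0,0,-0.02,0,0,0.36,0.0854],[0,0,-0.03,0,0,0.54,0.0854],[0,0,-0.03,0,0,0.645,0.0854],[0,0,-0.03,0,0,0.645,0.0854],[0,0,-0.03,0,0,0.645,0.0854]]'
python3 - <<'E'
from h import *
p,d,f,c,T=grab("wrist");W=cloud(d,f,c,T);cv2.imwrite("pics/w1.png",p[...,::-1])
s=ctrl.sense();print(s['joint_positions'].round(3),s['tool_pos'].round(1));a=2*np.degrees(np.arctan2(s['orientation'][2],s['orientation'][1]));print("jaw",a-90)
hsv=cv2.cvtColor(p,cv2.COLOR_RGB2HSV)
m=(cv2.inRange(hsv,(45,80,30),(80,255,255))>0)&(d>0)&(W[...,2]>112)&(W[...,2]<128)
q=W[m];print(m.sum(),np.median(q[:,2]))
r=cv2.minAreaRect(q[:,:2].astype(np.float32));l=cv2.fitLine(q[:,:2].astype(np.float32),cv2.DIST_HUBER,0,.01,.01).ravel()
print(r,l,np.degrees(np.arctan2(l[1],l[0])))
E
```

```text
clock: 1.6
tool_pos: [480.1, 156.0, 250.7]
orientation: [-0.0, 0.27, 0.963, -0.0]
ft_force: [0.4, -0.1, 0.8]
width: 1.005
clock: 2.35
tool_pos: [479.7, 154.1, 221.0]
orientation: [-0.0, -0.045, 0.999, -0.0]
ft_force: [0.2, 0.5, -0.4]
width: 0.998
[ 0.311  0.229 -0.208  1.134 -0.     0.22 ] [479.8 154.1 221.1]
jaw 95.20929565046444
3614 119.72054851426951
((481.55517578125, 156.59530639648438), (155.9541015625, 10.036444664001465), 5.223048686981201) [9.9561024e-01 9.3596071e-02 4.7372495e+02 1.5592990e+02] 5.37052
```

View pics/w1.png

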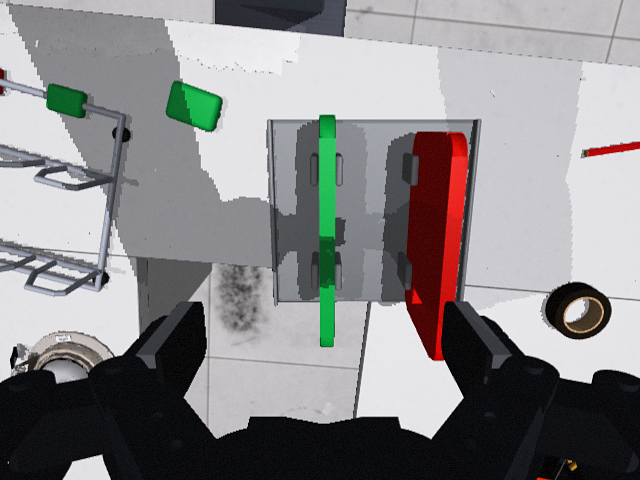

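The wrist picture shows the green board's top edge as a strip at columns 320–335, rows 115–345, between the open fingers. The red board is clear at columns 410–465. Both views agree within 1–2 mm, so I'll descend and grip.

```bash
python3 -m handwheel '[[0.001,0.002,-0.04,0,0,0,0.0854],[0.001,0.002,-0.08,0,0,0,0.0854],[0.001,0.002,-0.115,0,0,0,0.0854],[0.001,0.002,-0.135,0,0,0,0.0854],[0.001,0.002,-0.135,0,0,0,0.0854],[0.001,0.002,-0.135,0,0,0,0.004],[0.001,0.002,-0.135,0,0,0,0.004],[0.001,0.002,-0.135,0,0,0,0.004],[0.001,0.002,-0.135,0,0,0,0.004],[0.001,0.002,-0.135,0,0,0,0.004]]' 70 && python3 -m handwheel '[[0,0,0,0,0,0,0.004],[0,0,0.01,0,0,0,0.004],[0,0,0.025,0,0,0,0.004],[0,0,0.05,0,0,0,0.004]]'
```

```text
clock: 3.65
tool_pos: [481.2, 156.3, 86.6]
orientation: [0.001, -0.046, 0.999, 0.0]
ft_force: [0.2, -1.1, 3.5]
width: 0.108
clock: 4.15
tool_pos: [479.3, 155.6, 135.6]
orientation: [-0.002, -0.046, 0.999, -0.001]
ft_force: [0.3, 0.2, -1.9]
width: 0.106
```

```bash
python3 -m handwheel '[[0,0,0.035,0,0,0,0.004],[0,0,0.06,0,0,0,0.004],[0.004,-0.035,0.06,0,0,-0.04,0.004],[0.009,-0.085,0.06,0,0,-0.10,0.004],[0.014,-0.135,0.06,0,0,-0.16,0.004],[0.019,-0.185,0.06,0,0,-0.22,0.004],[0.024,-0.225,0.06,0,0,-0.26,0.004],[0.026,-0.246,0.06,0,0,-0.277,0.004],[0.026,-0.246,0.06,0,0,-0.277,0.004],[0.026,-0.246,0.06,0,0,-0.277,0.004]]'
cat > look.py <<'E'
import sys
from h import *
tag=sys.argv[1]
s=ctrl.sense();print(s['tool_pos'].round(1),"jaw",2*np.degrees(np.arctan2(s['orientation'][2],s['orientation'][1]))-90, s['width'])
for n in ("wrist","top"):
    p,d,f,c,T=grab(n);W=cloud(d,f,c,T);cv2.imwrite(f"pics/{n}{tag}.png",p[...,::-1]);np.savez(n+tag,p=p,W=W,d=d)
    hsv=cv2.cvtColor(p,cv2.COLOR_RGB2HSV)
    g=(cv2.inRange(hsv,(45,80,30),(80,255,255))>0)&(d>0)
    near=np.hypot(W[...,0]-500,W[...,1]+90)<130
    m=g&near&(W[...,2]>50)&(W[...,2]<300)
    q=W[m];
    if len(q)<50: print(n,"few",len(q));continue
    zt=np.percentile(q[:,2],97);t=q[q[:,2]>zt-7]
    r=cv2.minAreaRect(t[:,:2].astype(np.float32));l=cv2.fitLine(t[:,:2].astype(np.float32),cv2.DIST_HUBER,0,.01,.01).ravel()
    print(n,len(t),"ztop",round(np.median(t[:,2]),1),np.round(r[0],1),np.round(r[1],1),"line",np.round(l[2:],1),np.degrees(np.arctan2(l[1],l[0])).round(2))
E
python3 look.py 2
```

```text
clock: 5.4
tool_pos: [506.3, -89.3, 195.8]
orientation: [-0.001, 0.092, 0.996, 0.0]
ft_force: [-0.6, 0.1, -1.9]
width: 0.107
[506.3 -89.3 195.8] jaw 79.43567322312546 0.10713164230143636
wrist 10761 ztop 229.0 [481.  -84.9] [ 10.2 101.5] line [475.3 -83.8] -10.68
top few 0
```

View pics/wrist2.png

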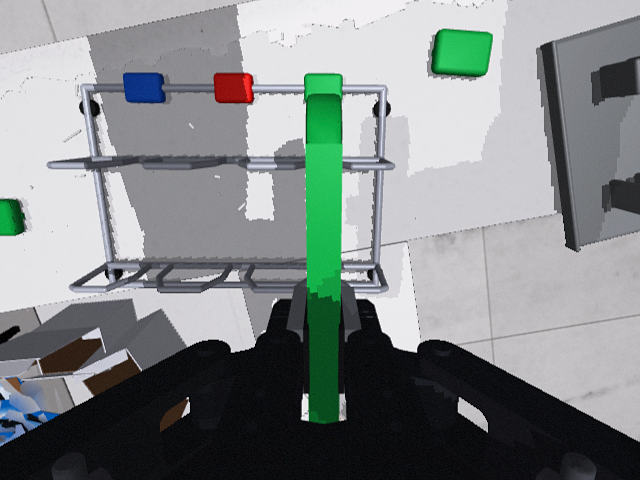

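The held board runs down columns 307–342 in the wrist view, directly in line with the on-rack green tag at (323,82). The slot lies under it. I'll cross-check the tag positions from this close view.

```bash
python3 - <<'E'
from h import *
z=np.load("wrist2.npz");p,W,d=z["p"],z["W"],z["d"]
hsv=cv2.cvtColor(p,cv2.COLOR_RGB2HSV);C=[]
for n,lo,hi in(("g",(45,80,30),(80,255,255)),("r",(0,120,50),(8,255,255)),("b",(105,100,50),(125,255,255))):
    m=(cv2.inRange(hsv,lo,hi)>0)&(d>0)&(W[...,2]>8)&(W[...,2]<18)
    m[:,420:]=0;m[:60]=0;m[110:]=0
    q=W[m][:,:2].astype(np.float32);r=cv2.minAreaRect(q);C.append(r[0]);print(n,m.sum(),r)
C=np.array(C);a=(C[1]-C[2]);an=np.arctan2(a[1],a[0])-np.pi/2
print(np.degrees(an),np.linalg.norm(a)); x=np.array([np.cos(an),np.sin(an)]);y=np.array([-x[1],x[0]])
for k,o in enumerate((0,70,140)): print("slot mid",C[k]+100*x+o*y)
L=np.array([475.3,-83.8]); print("board line lateral vs g tag axis",((L-C[0])@y),"via r",((L-C[1])@y-70),"via b",((L-C[2])@y-140))
E
```

```text
g 717 ((408.3846740722656, -71.31327819824219), (29.75299835205078, 19.651111602783203), 79.57221984863281)
r 1056 ((395.6508483886719, -139.97972106933594), (29.937545776367188, 21.23821258544922), 79.17378234863281)
b 1106 ((382.8065185546875, -208.85028076171875), (31.31523895263672, 21.104293823242188), 79.76964569091797)
-10.564271624574884 70.05805307904471
slot mid [506.68966067 -89.64711602]
slot mid [506.78952147 -89.50006827]
slot mid [506.77887811 -89.55713734]
board line lateral vs g tag axis -0.006922859320760354 via r -0.16978644581608648 via b -0.11173336677137513
```

The board and slot agree within 0.2 mm laterally and about 0.1°. I'll lower it.

```bash
python3 -m handwheel '[[0,0,-0.03,0,0,0,0.004],[0,0,-0.05,0,0,0,0.004],[0,0,-0.06,0,0,0,0.004],[0,0,-0.07,0,0,0,0.004],[0,0,-0.08,0,0,0,0.004],[0,0,-0.09,0,0,0,0.004],[0,0,-0.095,0,0,0,0.004],[0,0,-0.1,0,0,0,0.004],[0,0,-0.1,0,0,0,0.004]]'; python3 -m handwheel '[[0,0,-0.002,0,0,0,0.004],[0,0,-0.003,0,0,0,0.004],[0,0,-0.003,0,0,0,0.004]]'
```

```text
clock: 6.62
tool_pos: [506.6, -89.9, 95.8]
orientation: [-0.0, 0.092, 0.996, 0.0]
ft_force: [-0.3, 0.3, -1.6]
width: 0.104
clock: 7.0
tool_pos: [506.8, -89.9, 93.1]
orientation: [0.0, 0.092, 0.996, 0.0]
ft_force: [0.8, 0.4, -1.8]
width: 0.104
```

```bash
python3 -m handwheel '[[0,0,-0.001,0,0,0,0.004],[0,0,-0.002,0,0,0,0.004],[0,0,-0.002,0,0,0,0.004]]'; python3 -m handwheel '[[0,0,0,0,0,0,0.03],[0,0,0,0,0,0,0.03],[0,0,0,0,0,0,0.05],[0,0,0,0,0,0,0.05],[0,0,0.02,0,0,0,0.05],[0,0,0.05,0,0,0,0.05],[0,0,0.1,0,0,0,0.05],[0,0,0.12,0,0,0,0.05],[0,0,0.12,0,0,0,0.05]]'; python3 look.py 3
```

```text
clock: 7.38
tool_pos: [507.1, -89.9, 92.4]
orientation: [0.001, 0.092, 0.996, -0.0]
ft_force: [-3.0, -0.2, 7.6]
width: 0.102
clock: 8.5
tool_pos: [508.2, -90.1, 212.7]
orientation: [0.002, 0.092, 0.996, -0.0]
ft_force: [-0.1, 0.6, -0.4]
width: 0.589
[508.2 -90.1 212.7] jaw 79.41401486852081 0.588671892061859
wrist 3991 ztop 125.7 [507.5 -90.1] [ 10.  154.2] line [500.  -88.8] -10.45
top few 0
```

View pics/wrist3.png

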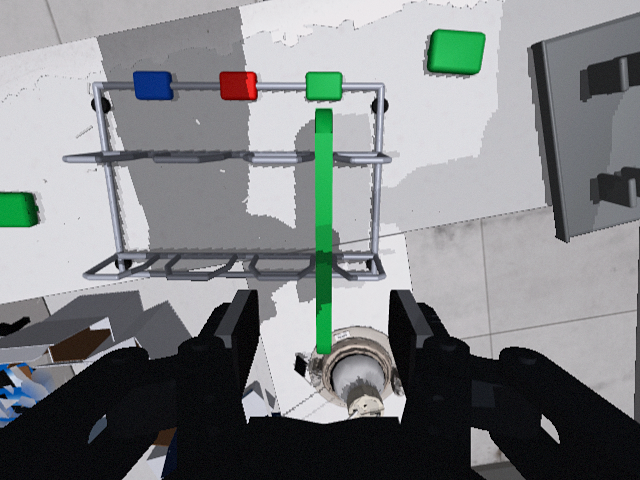

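The board stands in the slot behind the green tag, at columns 315–332 and rows 108–352, clear of the fingers. Its top at 125.7 mm puts the lower edge at about 16 mm, and its centre is about 1 mm from the slot middle. One last check on the red board, then I hand in.

```bash
python3 - <<'E'
from h import *
for f in("top0","top3"):
    z=np.load(f+".npz");p,W=z["p"],z["W"];h=cv2.cvtColor(p,cv2.COLOR_RGB2HSV)
    m=(cv2.inRange(h,(0,120,50),(8,255,255))>0)&(W[...,2]>112)&(W[...,2]<128)&(W[...,1]>150)
    print(f,m.sum(),W[m].mean(0).round(1) if m.any() else "hidden")
print(ctrl.sense()["ft_force"].round(1)); print(ctrl.hand_in())
E
```

```text
top0 448 [483.8 236.4 119.4]
top3 485 [484.4 236.3 119.3]
[ 0.6 -0.3 -0. ]
the job is handed in; nothing more can be done
None
```

I moved the green board from the drainer to the rack slot behind the 22 x 30 mm green tag, let go, raised the gripper clear and handed the job in at about 8.6 s on the robot's clock.

- **Green board:** In the wrist view its top edge is at 125.7 mm, so its lower edge is about 16 mm up, on the cross wires. Its centre is about 1 mm from the slot middle, and it lies within 0.2° of the slot direction. I did not measure its tilt directly.
- **Red board:** It is within 1 mm of where it started, seen in the top camera.
- **Forces:** The readings I took stayed at 8 N or less, the highest as the board touched down. They were near zero after release.
- **Failed check:** The top camera did not pick up the placed board, probably because the arm was in the way. Its final position therefore rests on the wrist camera alone. No other check disagreed by more than about 2 mm.

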